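# Close the large filter holder with the pin spanner

### The job

Take the large pin spanner off its saddle block and set both of its pins fully into the two holes of the large filter holder's clamp ring, so that its crossbar lies flat on the ring. Only then turn the ring clockwise (seen from above) until its lug is up against the stop block, and leave the spanner standing in the ring, released. Leave the small spanner where it is.

Things in the scene. Friction and masses are not known exactly. Their poses are not given: they have to be found in the camera images.
- spanner: Large pin spanner, 0.35 kg. Steel crossbar 116x24x12 mm (x,y,z); on it a black grip block 50x20 mm (x,y), top 64 mm above the bar's underside: pinch its 20 mm faces from above. Two tapered 8 mm pins at x=+-48 mm reach 14 mm below. Origin: centre of the bar's underside. Sits astride a white saddle (underside at z=26 mm, pins outside its ends, 6 mm lips): lift straight up. Half turn = same.
- ring_mid (a point): Centre of the top face (z=64 mm) of the large holder's steel ring, diameter 144 mm, sight glass in the middle, flush; turns with it. Two holes, 24 mm wide, 18 mm deep, at x=+-48 mm: 8 mm play round the pins, so the ring follows the spanner after up to 0.17 rad. Lug on the rim at +y; dark stop block on the housing clockwise of it. Small holder (116 mm) is no part of the job; may be on either side.
- ring (a joint): Turn of the large ring, rad, growing clockwise seen from above: 0 to 0.2 at the start, 1.0 with the lug hard against the stop block. Friction about 0.2 N m; stays where it is left. Its fixed housing is 172 mm wide, with pipe stubs below the ring reaching 101 mm from the axis.
- small_spanner: Small pin spanner, not to be used: crossbar 76x20x10 mm, black grip block 34x16 mm, top 50 mm above the crossbar's underside. Origin: centre of the crossbar's underside, z=26 mm, on its own white saddle in line with the large one (either may be the nearer). Other things on the table near the work stand under 90 mm high.
Not all that is in view belongs to the job. Leave any brown or pink look-alike of the spanner alone.

How it is judged (in metres and radians):
On the way, in this order (a step that is already met when the one before it is completed fails the run):
1. both pins of the large spanner are in the two holes of the large ring, crossbar flat on it, before the ring is turned (ring below 0.4) (horizontal distance between spanner and ring_mid below 0.015 m and z of spanner in the frame of ring_mid between -0.005 and 0.005 m and angle between spanner's own z axis and vertical below 0.1 rad and angle between the x axis of spanner and the x axis of ring_mid, either way round below 0.3 rad and value of joint ring below 0.4 rad), for 0.1 s.
2. the ring is turned up to its stop (0.82 or more) with the pins in the holes (horizontal distance between spanner and ring_mid below 0.015 m and z of spanner in the frame of ring_mid between -0.005 and 0.005 m and angle between spanner's own z axis and vertical below 0.1 rad and angle between the x axis of spanner and the x axis of ring_mid, either way round below 0.3 rad and value of joint ring above 0.82 rad), for 0.1 s.
At the end, for the whole second after the job is handed in: The large ring is at its stop (joint at 0.82 or more of 1.0) and the large spanner stands released and at rest in it: both pins in the holes, crossbar underside within 5 mm of the ring's top, centred within 15 mm, tilted less than 0.1 rad, crossbar within 0.3 rad of the line of the holes (all of step 2 and linear speed of spanner below 0.02 m/s and angular speed of spanner below 0.1 rad/s); the robot touches nothing.
It fails at once if the small spanner is moved by more than 40 mm (distance of small_spanner from where it was at the start of the episode above 0.04 m).
It also fails if it takes over 45 s, if anything falls off the work surface, if the arm or the gripper's body presses on something with over 40 N, if the wrist force passes 120 N, or if a joint passes its speed limit or range.

### The arm

A 6-joint arm with a two-finger parallel gripper is mounted at the origin on the work surface. World frame = base frame: x ahead of the robot, y to its left, z up, the work surface at z = 0. Lengths are in mm, angles in rad, forces in N, time in s.
With the tool pointing down it reaches from about 250 to 850 mm from the base axis. Payload 12.5 kg.
Tool frame: the origin (TCP) lies midway between the tips of the shut fingers; the grasp point (between the pads) lies behind it (r.grip_point_offset is the z of the grasp point in the tool frame, in mm); z points along the fingers, y is the line along which they close (so a half turn about z gives the same grasp; the last joint's range is limited). The gripper opens to 93 mm and grips with 3 to 60 N. Pads are 15 mm wide; open, the fingers measure 128 mm over their backs; the gripper's body (75 mm by 188 mm) begins 65 mm behind the grasp point.
Start: joints at [-1.201, 0.351, 1.652, -0, 1.139, -0.085], TCP at [241.621, -494.068, 218.633] pointing down, gripper open.
Joint ranges: [-2.75, 2.75], [-0.79, 2.1], [0.01, 2.65], [-1.57, 4.71], [0.07, 3.14], [-2.87, 2.87]. Speed limits (rad/s): [2.22, 2.22, 2.79, 3.14, 3.14, 3.14].

### API

Orientations are given as [roll, pitch, yaw] about the fixed x, y, z axes, in that order (R = Rz(yaw) Ry(pitch) Rx(roll)).
In Python, from workcell import sensors, get_image, camera_model, order, silhouettes, r gives the robot as it stands. The module is installed in compiled form; this text tells all that it offers.
- The arm moves only by the tool send_rows, never from a script. Its argument "moves" is a list of rows, each an object with "travel": the shift along the world's x, y, z normalised to -1 to 1, where 1 is 0.1 m, a list of three; "roll": the turn about the world's z normalised to -1 to 1, where 1 is 0.5 rad. In form: [{"travel": [x, y, z], "roll": roll}, ...]. A call has 1 to 10 rows; each row is the pose to reach, as a shift and turn from the pose commanded when the call began; what a row does not reach only later rows make up. A row lasts 1/10 s, in which the tool goes at most 50 mm and 8.59 degrees, less where a joint would pass 70% of its speed; a pose out of reach is approached as far as the arm can. A call with a number of a shift or a turn outside -1 to 1 is refused whole. A call with a gripper value outside its range is refused whole. "jaw" is the opening, from 0 (shut) to 1 (fully open), set as the call begins (left out, the last holds). The fingers move at their own pace and stop on an object; the grip force is fixed at half the most. Time passes only in rows, so rows that repeat a pose let the fingers close. It gives the time, the measured TCP pose, the force, the opening and the grip force at its end, in the units of the state.
- sensors.get_state(): the state, without advancing time (a new reading comes with each control period).
- get_image(name): name is "scene" or "top" or "wrist"; returns (picture, depth): 480x640x3 uint8, blue, green, red; 480x640 float32, mm along the optical axis (not along the pixel's ray), 0 where there is no reading.
- camera_model(name): a dict with "fov_y" (degrees; the focal length in pixels is half the picture's height over the tangent of half this angle, whatever the lens; pixels are square), "cx", "cy" (the principal point, pixels), "dist" ([k1, k2, p1, p2, k3] as OpenCV has them; the pictures are not rectified), "R" (3x3) and "t" (3): a world point X has camera coordinates R X + t. Camera axes: x right, y down, z forward; pixel columns grow to the right and rows downward; lengths in mm; the calibration is good to about 2 mm. A picture is of the moment at which its call begins: read the wrist's pose just before it. camera_model takes no time and is no camera call; for the wrist camera it gives the pose at the moment of the call.
- order.finish_job(): hands the job in; it is judged then, once.
Trained networks look in the newest picture that a camera, given by its name, has taken for a name from the list of things; names that differ only in an ending like _2 or _b are one class to them, and where a whole thing is asked for, a point or a joint stands for the part that bears it (a point fixed in the world has none). Each returns a list of dicts, best first, with "conf" (0 to 1); they miss things now and then, are a little off and sometimes report something else, mostly with a low value. They report only what shows in the picture. A call takes as long as a camera call. They do not tell look-alikes from the thing itself.
- silhouettes(camera, name): "pixels" (480x640 bool, what is visible of it) and "bbox" ([left, top, right, bottom] in pixels, round what is visible of it).
The state is a dict: "t": time; "joints": joint angles; "qd": joint speeds; "tau": joint torques, N m; "tool_pos": TCP position; "ee_rot": TCP orientation; "contact_force": force on the tool from outside, world axes, zero at the start; "wrist_torque": the same for the moment, N m; "finger_gap": opening from 0.0 (shut) to 1.0 (fully open); "grip_force": force on a finger pad.
Only numpy, scipy, OpenCV 4.12 (cv2) and the standard library are available. Lean on these libraries where they do the work, as an engineer would, in place of code of your own. Each camera call takes 0.05 s, during which the arm holds its last target. There are 200 camera calls.

## Working session

There is one attempt and no reset: what is moved stays moved. The work goes in short steps, Python scripts to look and compute and a tool call to move; the robot and the scene stay as the last step left them, time stands still between calls to the robot, and variables do not carry over. Pictures are saved under pics/ and viewed, at most 10 in all, crops included, and the job is handed in when it is done.

Besides the shell and the picture viewer there is one more tool, called after "Request:" as name([rows], argument=value, ...), one row to a line, values as JSON. send_rows: Moves the arm, as the interface text tells. Scaled input: -1 to 1 covers 0.1 m each way for a shift and 0.5 rad each way for a turn. Its arguments: {"type":"object","properties":{"moves":{"type":"array","items":{"type":"object","properties":{"travel":{"type":"array","items":{"type":"number","minimum":-1,"maximum":1}},"roll":{"type":"number","minimum":-1,"maximum":1}}}},"jaw":{"type":"number"}},"required":["moves"]}

```bash
mkdir -p pics; cat > h.py <<'E'
import numpy as np, cv2
from workcell import sensors, get_image, camera_model, order, silhouettes, r
def K(m):
    f=240/np.tan(np.radians(m['fov_y'])/2)
    return np.array([[f,0,m['cx']],[0,f,m['cy']],[0,0,1]])
def world(m,uv,depth):
    """uv Nx2, depth N (mm along axis) -> world Nx3"""
    uv=np.asarray(uv,np.float64).reshape(-1,1,2)
    n=cv2.undistortPoints(uv,K(m),np.array(m['dist'])).reshape(-1,2)
    d=np.asarray(depth,float).reshape(-1,1)
    c=np.hstack([n,np.ones((len(n),1))])*d
    return (c-np.array(m['t']))@np.array(m['R'])
def atz(m,uv,z):
    uv=np.asarray(uv,np.float64).reshape(-1,1,2)
    n=cv2.undistortPoints(uv,K(m),np.array(m['dist'])).reshape(-1,2)
    R=np.array(m['R']);o=-R.T@np.array(m['t'])
    d=np.hstack([n,np.ones((len(n),1))])@R
    return o+d*((z-o[2])/d[:,2])[:,None]
def cloud(m,dep):
    v,u=np.mgrid[0:480,0:640]
    w=world(m,np.stack([u.ravel(),v.ravel()],1),dep.ravel()).reshape(480,640,3)
    w[dep<=0]=np.nan
    return w
def proj(m,X):
    p,_=cv2.projectPoints(np.asarray(X,float).reshape(-1,1,3),cv2.Rodrigues(np.array(m['R']))[0],np.array(m['t'],float),K(m),np.array(m['dist']))
    return p.reshape(-1,2)
E
python3 - <<'E'
from h import *
print(sensors.get_state(), r.grip_point_offset)
for c in ['top','scene']:
    im,d=get_image(c);m=camera_model(c)
    cv2.imwrite(f'pics/{c}0.png',im);np.savez(f'{c}0.npz',im=im,d=d)
    w=cloud(m,d)
    for n in ['spanner','small_spanner','ring_mid']:
        for s in silhouettes(c,n):
            p=s['pixels'];q=w[p];q=q[~np.isnan(q[:,0])]
            print(c,n,round(s['conf'],2),s['bbox'],p.sum(),np.median(q,0).round() if len(q) else None)
E
```

```text
{'t': 0.0, 'joints': array([-1.20060926e+00,  3.51268967e-01,  1.65244878e+00,  3.69236001e-05,
        1.13910436e+00, -8.45969935e-02]), 'qd': array([-3.80805646e-04, -6.18307890e-04,  2.56854401e-04,  5.84007761e-04,
        7.09465005e-05, -1.30644975e-03]), 'tau': array([ 2.17945329e-03, -4.97319281e+01, -2.85257328e+01,  6.99471566e-02,
        2.56462645e-02, -5.67536767e-05]), 'tool_pos': array([ 241.49993163, -493.7433977 ,  218.07412238]), 'ee_rot': array([-3.14037042e+00, -1.37281736e-04,  4.54768507e-01]), 'contact_force': array([-0.82236958, -0.12057194, -0.24756633]), 'wrist_torque': array([ 0.00829522, -0.0270076 ,  0.04427501]), 'grip_force': 0.0, 'finger_gap': 0.9989205172755986} -18.8
top spanner 0.93 [440.8, 225.0, 489.4, 261.9] 689 [ 605. -461.   21.]
top spanner 0.62 [356.4, 152.0, 401.5, 195.1] 800 [ 782. -270.   21.]
top spanner 0.58 [272.2, 201.6, 283.6, 253.0] 491 [629. -16.  42.]
top small_spanner 0.78 [269.0, 285.2, 282.9, 318.3] 276 [461.  -9.  40.]
top ring_mid 0.7 [340.1, 232.0, 404.1, 292.9] 2859 [ 549. -238.   64.]
scene spanner 0.81 [318.3, 266.0, 361.7, 313.0] 963 [648. -10.  48.]
scene spanner 0.77 [170.2, 260.6, 217.0, 314.1] 1222 [ 788. -269.   21.]
scene spanner 0.65 [156.4, 166.8, 207.0, 205.4] 979 [ 605. -459.   21.]
scene small_spanner 0.65 [376.1, 210.4, 404.6, 244.5] 439 [475.  -5.  44.]
scene ring_mid 0.73 [238.0, 173.2, 309.7, 232.2] 3072 [ 556. -235.   64.]
```

```bash
python3 - <<'E'
import cv2
im=cv2.imread('pics/top0.png')
cv2.imwrite('pics/top0c.png',cv2.resize(im[140:340,250:510],(780,600),interpolation=cv2.INTER_CUBIC))
E
```

```text
(no output)
```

View pics/top0c.png

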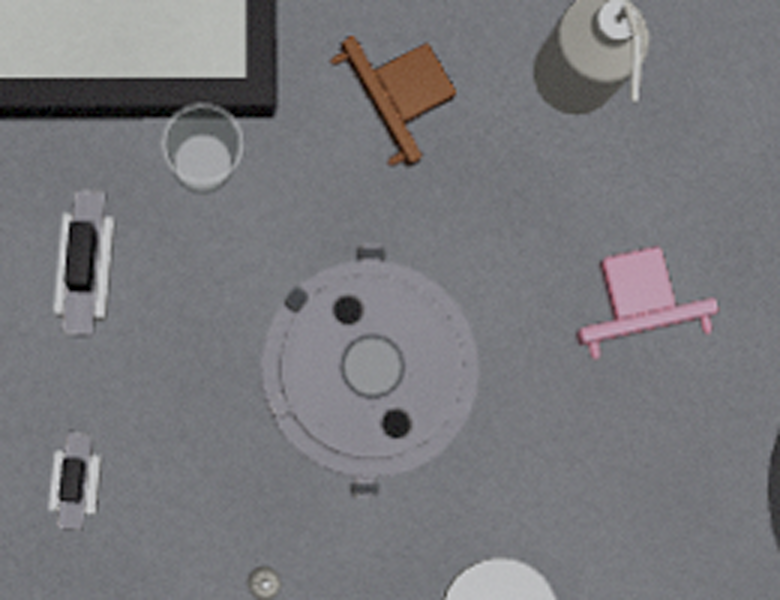

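View pics/scene0.png

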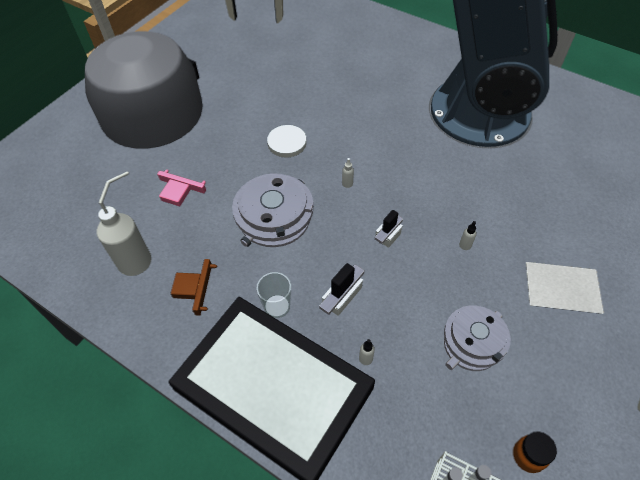

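The wanted spanner is the steel bar with a black grip at top px (277,227). The one at (273,300) is shorter, so it is the small spanner. The brown (379,173) and pink (465,243) ones are look-alikes. The large ring is at (374,262), with holes at about (366,243) and (382,281). The lug is lower left and the dark stop is at (349,239), so turning clockwise moves the lug toward the stop.

```bash
cat >> h.py <<'E'
def dark(im,box,z,m,thr,amin=20):
    """dark blobs within box: list of (px centroid, area, world xy at z, yaw of long axis)"""
    x0,y0,x1,y1=map(int,box)
    g=cv2.cvtColor(im,cv2.COLOR_BGR2GRAY)
    b=np.zeros(g.shape,np.uint8);b[y0:y1,x0:x1]=(g[y0:y1,x0:x1]<thr)
    n,l,st,c=cv2.connectedComponentsWithStats(b)
    out=[]
    for i in range(1,n):
        if st[i,4]<amin: continue
        v,u=np.nonzero(l==i)
        w=atz(m,np.stack([u,v],1),z)[:,:2]
        ev,E=np.linalg.eigh(np.cov(w.T))
        out.append((c[i].round(1),int(st[i,4]),w.mean(0).round(1),round(float(np.arctan(E[1,1]/E[0,1])),3),(np.sqrt(12*ev)).round(1)))
    return out
E
python3 - <<'E'
from h import *
a=np.load('top0.npz');m=camera_model('top');im=a['im'];w=cloud(m,a['d'])
print(-np.array(m['R']).T@m['t'])
print('grip');[print(x) for x in dark(im,(265,195,292,260),90,m,60)]
print('holes');[print(x) for x in dark(im,(338,228,408,300),64,m,60,8)]
print(w[216:240:4,272:284:3,2].round())
E
```

```text
[ 423.37499369 -109.24421652 1496.60455382]
grip
(array([276.4, 225. ]), 199, array([632.6, -15.3]), -0.059, array([20.8, 52.1]))
holes
(array([365.5, 243. ]), 60, array([ 593.5, -221.7]), -0.048, array([16.8, 18.8]))
(array([381.6, 280.9]), 62, array([ 504.8, -258.3]), 0.581, array([17.5, 18.7]))
[[35. 95. 93. 86.]
 [36. 86. 89. 82.]
 [90. 91. 86. 67.]
 [96. 94. 94. 60.]
 [89. 91. 86. 45.]
 [42. 54. 55. 39.]]
```

Request:
send_rows([
  {"travel": [0.4,0.48,0.1],"roll": -0.1},
  {"travel": [0.78,0.96,0.2],"roll": -0.2},
  {"travel": [0.78,0.96,0.2],"roll": -0.2},
], jaw=1)

```text
t: 0.7
tool_pos: [321.1, -395.9, 239.2]
ee_rot: [3.141, -0.001, 0.354]
contact_force: [-0.1, 0.2, -2.0]
finger_gap: 1.001
grip_force: 0.0
```

Request:
send_rows([
  {"travel": [0.3,0.35,0],"roll": -0.1},
  {"travel": [0.6,0.7,0],"roll": -0.2},
  {"travel": [0.78,0.96,0],"roll": -0.2},
])

```text
t: 1.0
tool_pos: [399.0, -300.1, 238.8]
ee_rot: [3.141, -0.0, 0.254]
contact_force: [0.4, -0.2, -0.8]
finger_gap: 1.0
grip_force: 0.0
```

Request:
send_rows([
  {"travel": [0.3,0.35,0],"roll": -0.1},
  {"travel": [0.6,0.7,0],"roll": -0.2},
  {"travel": [0.78,0.96,0],"roll": -0.2},
])

```text
t: 1.3
tool_pos: [477.1, -204.0, 238.7]
ee_rot: [3.142, -0.0, 0.154]
contact_force: [0.1, -0.5, -0.4]
finger_gap: 0.996
grip_force: 0.0
```

Request:
send_rows([
  {"travel": [0.3,0.35,0],"roll": -0.1},
  {"travel": [0.6,0.7,0],"roll": -0.2},
  {"travel": [0.78,0.96,0],"roll": -0.2},
])

```text
t: 1.6
tool_pos: [555.1, -107.9, 238.6]
ee_rot: [-3.141, -0.0, 0.054]
contact_force: [-1.0, 0.0, 0.1]
finger_gap: 1.002
grip_force: 0.0
```

Request:
send_rows([
  {"travel": [0.3,0.35,0],"roll": -0.1},
  {"travel": [0.6,0.7,0],"roll": -0.2},
  {"travel": [0.78,0.95,0],"roll": -0.23},
  {"travel": [0.78,0.95,0],"roll": -0.23},
  {"travel": [0.78,0.95,0],"roll": -0.23},
])

```text
t: 2.1
tool_pos: [631.5, -14.8, 238.2]
ee_rot: [3.141, 0.001, -0.059]
contact_force: [-0.9, -0.4, -0.5]
finger_gap: 1.003
grip_force: 0.0
```

```bash
python3 - <<'E'
from h import *
s=sensors.get_state();print(s['t'],s['tool_pos'],s['ee_rot'])
m=camera_model('wrist');im,d=get_image('wrist');cv2.imwrite('pics/w1.png',im);np.savez('w1.npz',im=im,d=d)
R=np.array(m['R']);print((-R.T@m['t']).round(),m['fov_y'],proj(m,[[631,-15,90],[461,-9,76],s['tool_pos']]).round())
w=cloud(m,d)
for x in silhouettes('wrist','spanner'): 
    q=w[x['pixels']];print(x['conf'],x['bbox'],np.nanmedian(q,0))
E
```

```text
2.1 [631.47731773 -14.79467581 238.24018193] [ 3.14145162e+00  6.85960134e-04 -5.89146438e-02]
[715. -19. 404.] 58.21150971570925 [[319. 229.]
 [323. 407.]
 [320. 319.]]
0.69 [303.7, 139.7, 334.4, 270.0] [650.46450618 -15.3384075   56.52649628]
0.64 [571.8, 0.0, 638.5, 92.1] [ 763.8290193  -264.54169636   21.54006321]
```

View pics/w1.png

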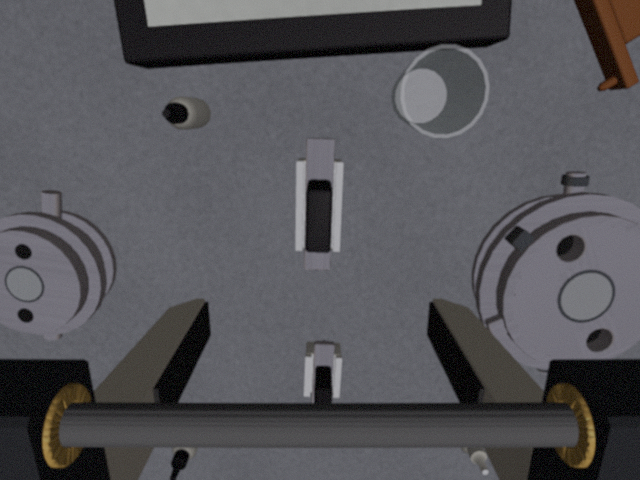

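The large spanner is straight ahead at (319,205) on its saddle. The small one is behind it at (323,370), and the large ring is at right with its holes at (571,248) and (599,340).

```bash
cat >> h.py <<'E'
def rect(w,lo,hi,box):
    """minAreaRect in world xy of points with z in lo..hi inside xy box"""
    x,y,z=w[...,0],w[...,1],w[...,2]
    k=(z>lo)&(z<hi)&(x>box[0])&(x<box[1])&(y>box[2])&(y<box[3])
    q=w[k]
    c,sz,_=cv2.minAreaRect(q[:,:2].astype(np.float32))
    ev,E=np.linalg.eigh(np.cov(q[:,:2].T))
    return len(q),np.round(c,1),np.round(sz,1),q.mean(0).round(1),round(float(np.arctan(E[1,1]/E[0,1])),3)
E
python3 - <<'E'
from h import *
a=np.load('w1.npz');s=sensors.get_state()
m=camera_model('wrist');w=cloud(m,a['d'])
print('top',rect(w,84,96,(580,680,-50,20)))
print('bar',rect(w,32,44,(550,710,-50,20)))
print('holes');[print(x) for x in dark(a['im'],(545,220,630,360),64,m,60,100)]
k=(abs(w[...,0]-630)<15)&(abs(w[...,1]+15)<8);print(np.nanpercentile(w[k][:,2],[10,50,90]))
m2=camera_model('top');d=np.load('top0.npz')['d']
E
```

```text
top (1691, array([636.5, -15.8]), array([20. , 49.5]), array([637.6, -15.9,  89.8]), -0.091)
bar (2473, array([636.4, -15.9]), array([ 39.9, 115.7]), array([646.5, -16.6,  36.4]), -0.089)
holes
(array([553.1, 224. ]), 117, array([ 616.6, -207.1]), -1.182, array([ 5.6, 16.5]))
(array([569.9, 247.7]), 515, array([ 595.1, -223.4]), -1.465, array([18.7, 19.4]))
(array([598.9, 339.5]), 412, array([ 506.5, -259.8]), -1.402, array([18.9, 19.2]))
[89.21681215 90.12611644 91.06060628]
```

Request:
send_rows([
  {"travel": [0.05,-0.01,-0.4],"roll": -0.06},
  {"travel": [0.05,-0.01,-0.8],"roll": -0.06},
  {"travel": [0.05,-0.01,-1],"roll": -0.06},
  {"travel": [0.05,-0.01,-1],"roll": -0.06},
], jaw=0.75)

```text
t: 2.6
tool_pos: [634.6, -17.0, 136.0]
ee_rot: [3.142, 0.005, -0.091]
contact_force: [-0.3, 0.3, 1.8]
finger_gap: 0.76
grip_force: 0.0
```

Request:
send_rows([
  {"travel": [0,0,-0.3]},
  {"travel": [0,0,-0.6]},
  {"travel": [0,0,-0.84]},
  {"travel": [0,0,-0.84]},
  {"travel": [0,0,-0.84]},
])

```text
schema error: expected keys travel, roll
```

Request:
send_rows([
  {"travel": [0,0,0]},
  {"travel": [0,0,0]},
  {"travel": [0,0,0]},
  {"travel": [0,0,0]},
  {"travel": [0,0,0]},
  {"travel": [0,0,0]},
  {"travel": [0,0,0]},
  {"travel": [0,0,0]},
  {"travel": [0,0,0]},
], jaw=0)

```text
schema error: expected keys travel, roll
```

Request:
send_rows([
  {"travel": [0,0,-0.3],"roll": 0},
  {"travel": [0,0,-0.6],"roll": 0},
  {"travel": [0,0,-0.84],"roll": 0},
  {"travel": [0,0,-0.84],"roll": 0},
  {"travel": [0,0,-0.84],"roll": 0},
])

```text
t: 3.1
tool_pos: [637.4, -16.6, 56.5]
ee_rot: [3.142, -0.002, -0.091]
contact_force: [-0.2, -0.6, 0.3]
finger_gap: 0.749
grip_force: 0.0
```

Request:
send_rows([
  {"travel": [0,0,0],"roll": 0},
  {"travel": [0,0,0],"roll": 0},
  {"travel": [0,0,0],"roll": 0},
  {"travel": [0,0,0],"roll": 0},
  {"travel": [0,0,0],"roll": 0},
  {"travel": [0,0,0],"roll": 0},
  {"travel": [0,0,0],"roll": 0},
  {"travel": [0,0,0],"roll": 0},
], jaw=0)

```text
t: 3.9
tool_pos: [636.6, -16.0, 54.6]
ee_rot: [-3.142, 0.0, -0.09]
contact_force: [-0.3, 0.1, -0.2]
finger_gap: 0.219
grip_force: 30.0
```

Request:
send_rows([
  {"travel": [0,0,0.2],"roll": 0},
  {"travel": [0,0,0.5],"roll": 0},
  {"travel": [0,0,0.8],"roll": 0},
  {"travel": [0,0,1],"roll": 0},
  {"travel": [0,0,1],"roll": 0},
])

```text
t: 4.4
tool_pos: [637.7, -16.2, 157.0]
ee_rot: [3.142, -0.004, -0.09]
contact_force: [0.9, -0.3, -3.8]
finger_gap: 0.217
grip_force: 30.0
```

Request:
send_rows([
  {"travel": [-0.1,-0.3,0],"roll": 0.1},
  {"travel": [-0.25,-0.65,0],"roll": 0.3},
  {"travel": [-0.4,-1,0],"roll": 0.5},
  {"travel": [-0.4,-1,0],"roll": 0.5},
])

```text
t: 4.8
tool_pos: [594.3, -119.3, 152.7]
ee_rot: [-3.141, 0.003, 0.16]
contact_force: [-0.0, -0.0, -3.9]
finger_gap: 0.212
grip_force: 30.0
```

Request:
send_rows([
  {"travel": [-0.2,-0.35,0],"roll": 0.2},
  {"travel": [-0.35,-0.7,0],"roll": 0.4},
  {"travel": [-0.46,-1,0],"roll": 0.46},
  {"travel": [-0.46,-1,0],"roll": 0.46},
])

```text
t: 5.2
tool_pos: [549.0, -218.5, 153.1]
ee_rot: [-3.141, 0.002, 0.387]
contact_force: [0.3, 0.6, -4.1]
finger_gap: 0.213
grip_force: 30.0
```

Request:
send_rows([
  {"travel": [0,-0.26,0],"roll": 0},
  {"travel": [0,-0.26,0],"roll": 0},
  {"travel": [0,-0.26,0],"roll": 0},
  {"travel": [0,-0.26,0],"roll": 0},
])

```text
t: 5.6
tool_pos: [550.6, -240.8, 153.9]
ee_rot: [-3.14, 0.001, 0.39]
contact_force: [0.7, -0.4, -3.3]
finger_gap: 0.215
grip_force: 30.0
```

```bash
python3 - <<'E'
from h import *
s=sensors.get_state();print(s['t'],s['tool_pos'],s['ee_rot'],s['finger_gap'],s['grip_force'])
m=camera_model('wrist');im,d=get_image('wrist');cv2.imwrite('pics/w2.png',im)
print('want holes',proj(m,[[595.1,-223.4,64],[506.5,-259.8,64]]).round())
c,sn=np.cos(s['ee_rot'][2]),np.sin(s['ee_rot'][2]);p=s['tool_pos'];h=p[2]-28.6
print('pins tip',proj(m,[[p[0]+48*c,p[1]+48*sn,h-14],[p[0]-48*c,p[1]-48*sn,h-14]]).round())
w=cloud(m,d);x=(w[...,0]-p[0])*c+(w[...,1]-p[1])*sn;y=-(w[...,0]-p[0])*sn+(w[...,1]-p[1])*c
k=(abs(y)<14)&(x>28)&(x<80)&(w[...,2]>h-5);q=w[k]
print(k.sum(),'bar top',np.median(q[:,2])-h-12,'end x',np.percentile(x[k],99),'y range',np.percentile(y[k],[2,98]))
[print(z) for z in dark(im,(230,60,420,300),64,m,60,60)]
E
```

```text
5.6 [ 550.59579473 -240.82453073  153.8937264 ] [-3.14036692e+00  6.52126517e-04  3.90139700e-01] 0.21499789670068295 29.995514452457428
want holes [[321. 176.]
 [320. 322.]]
pins tip [[320. 190.]
 [319. 362.]]
12759 bar top 115.53583983833121 end x 58.000188959377084 y range [-13.55391652  13.58140081]
(array([367., 104.]), 68, array([ 642.8, -231.9]), -0.364, array([4.5, 7.2]))
(array([273.8, 129.4]), 63, array([ 609.7, -188.3]), 0.801, array([ 2.3, 10.9]))
(array([319.4, 166.8]), 556, array([ 600. , -220.5]), -1.167, array([ 9.9, 19.5]))
(array([318.2, 277.8]), 2260, array([ 535. , -246.6]), -1.183, array([30.9, 31.8]))
```

View pics/w2.png

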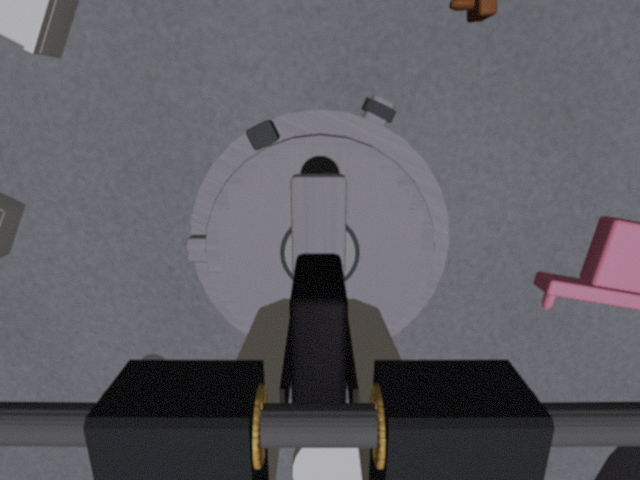

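The forward hole at (320,166) is centred on the bar, which lies at columns 291–347. The lug is at (197,248) and the stop at (262,134). The spanner is lined up, so I'll lower it.

Request:
send_rows([
  {"travel": [0,0,-0.2],"roll": 0},
  {"travel": [0,0,-0.35],"roll": 0},
  {"travel": [0,0,-0.42],"roll": 0},
  {"travel": [0,0,-0.48],"roll": 0},
  {"travel": [0,0,-0.52],"roll": 0},
  {"travel": [0,0,-0.52],"roll": 0},
])

```text
t: 6.25
tool_pos: [550.6, -242.0, 102.4]
ee_rot: [-3.141, 0.0, 0.39]
contact_force: [0.2, 0.4, -3.1]
finger_gap: 0.215
grip_force: 30.0
```

Request:
send_rows([
  {"travel": [0,0,-0.02],"roll": 0},
  {"travel": [0,0,-0.05],"roll": 0},
  {"travel": [0,0,-0.08],"roll": 0},
  {"travel": [0,0,-0.1],"roll": 0},
  {"travel": [0,0,-0.1],"roll": 0},
  {"travel": [0,0,-0.1],"roll": 0},
])

```text
t: 6.85
tool_pos: [550.6, -242.1, 92.6]
ee_rot: [3.142, -0.0, 0.39]
contact_force: [-0.7, 0.1, -3.9]
finger_gap: 0.215
grip_force: 30.0
```

Request:
send_rows([
  {"travel": [0,0,-0.01],"roll": 0},
  {"travel": [0,0,-0.02],"roll": 0},
  {"travel": [0,0,-0.02],"roll": 0},
  {"travel": [0,0,-0.02],"roll": 0},
])

```text
t: 7.25
tool_pos: [550.7, -242.1, 92.5]
ee_rot: [3.141, -0.0, 0.39]
contact_force: [-7.0, 4.0, 16.4]
finger_gap: 0.211
grip_force: 30.0
```

Request:
send_rows([
  {"travel": [0,0,0.01],"roll": -0.1},
  {"travel": [0,0,0.01],"roll": -0.25},
  {"travel": [0,0,0.01],"roll": -0.4},
  {"travel": [0,0,0.01],"roll": -0.55},
  {"travel": [0,0,0.01],"roll": -0.7},
  {"travel": [0,0,0.01],"roll": -0.85},
  {"travel": [0,0,0.01],"roll": -1},
  {"travel": [0,0,0.01],"roll": -1},
])

```text
t: 8.05
tool_pos: [550.9, -242.5, 92.5]
ee_rot: [3.141, -0.001, -0.112]
contact_force: [-1.2, 0.2, 3.7]
finger_gap: 0.209
grip_force: 30.0
```

Request:
send_rows([
  {"travel": [0,0,0],"roll": -0.15},
  {"travel": [0,0,0],"roll": -0.3},
  {"travel": [0,0,0],"roll": -0.45},
  {"travel": [0,0,0],"roll": -0.6},
  {"travel": [0,0,0],"roll": -0.7},
  {"travel": [0,0,0],"roll": -0.8},
  {"travel": [0,0,0],"roll": -0.8},
])

```text
t: 8.75
tool_pos: [550.7, -242.4, 92.5]
ee_rot: [3.141, -0.001, -0.511]
contact_force: [-3.4, 0.3, 5.9]
finger_gap: 0.218
grip_force: 30.0
```

```bash
python3 - <<'E'
from h import *
s=sensors.get_state();print(s['t'],s['tool_pos'],s['ee_rot'],s['contact_force'],s['wrist_torque'],s['joints'])
m=camera_model('wrist');im,d=get_image('wrist');cv2.imwrite('pics/w3.png',im)
E
```

```text
8.75 [ 550.74010157 -242.3591731    92.50767719] [ 3.14120988e+00 -7.16855038e-04 -5.11061245e-01] [-3.40428134  0.32769656  5.86530096] [ 0.11916186  0.71828195 -0.06365478] [-4.91731535e-01  5.91952380e-01  1.61556062e+00 -4.93452328e-04
  9.33370391e-01  1.59041970e+00]
```

View pics/w3.png

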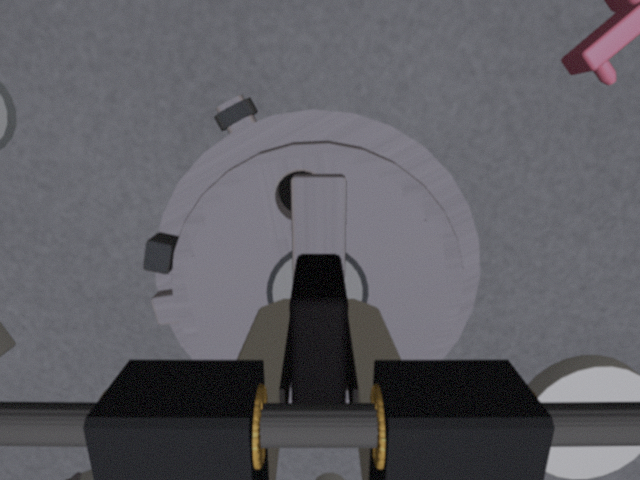

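The lug at (163,305) has closed in on the stop at (160,253), with a small gap left. I'll keep turning in small steps and watch the torque.

Request:
send_rows([
  {"travel": [0,0,0],"roll": -0.1},
  {"travel": [0,0,0],"roll": -0.2},
  {"travel": [0,0,0],"roll": -0.25},
  {"travel": [0,0,0],"roll": -0.25},
])

```text
t: 9.2
tool_pos: [550.7, -242.3, 92.5]
ee_rot: [3.141, -0.001, -0.635]
contact_force: [-3.5, -0.7, 6.0]
finger_gap: 0.214
grip_force: 30.0
```

```bash
python3 - <<'E'
from h import *
s=sensors.get_state();print(s['t'],s['tool_pos'],s['ee_rot'],s['contact_force'],s['wrist_torque'])
m=camera_model('wrist');im,d=get_image('wrist');cv2.imwrite('pics/w4.png',im[80:380,120:420])
E
```

```text
9.2 [ 550.71372877 -242.34580146   92.50229286] [ 3.14125996e+00 -6.99039881e-04 -6.35110119e-01] [-3.49274851 -0.67361534  5.99293323] [ 1.02530197e-01  7.31077226e-01 -3.50553010e-06]
```

View pics/w4.png

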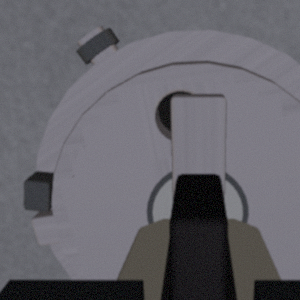

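The lug at crop (40,228) is almost at the stop at crop (38,195).

Request:
send_rows([
  {"travel": [0,0,0],"roll": -0.05},
  {"travel": [0,0,0],"roll": -0.1},
  {"travel": [0,0,0],"roll": -0.1},
])

```text
t: 9.55
tool_pos: [550.7, -242.3, 92.6]
ee_rot: [3.141, -0.001, -0.685]
contact_force: [-4.1, -0.4, 6.6]
finger_gap: 0.212
grip_force: 30.0
```

```bash
python3 - <<'E'
from h import *
s=sensors.get_state();print(s['t'],s['ee_rot'],s['contact_force'],s['wrist_torque'])
E
```

```text
9.55 [ 3.14134808e+00 -7.96613473e-04 -6.85078258e-01] [-4.065218   -0.35416145  6.58667169] [0.15992085 0.76937482 0.01046496]
```

Request:
send_rows([
  {"travel": [0,0,0],"roll": -0.05},
  {"travel": [0,0,0],"roll": -0.1},
  {"travel": [0,0,0],"roll": -0.1},
])

```text
t: 9.85
tool_pos: [551.1, -242.0, 92.5]
ee_rot: [-3.141, -0.001, -0.734]
contact_force: [-2.0, 2.6, 5.7]
finger_gap: 0.221
grip_force: 30.5
```

```bash
python3 - <<'E'
from h import *
s=sensors.get_state();print(s['t'],s['ee_rot'],s['contact_force'],s['wrist_torque'])
m=camera_model('wrist');im,d=get_image('wrist');cv2.imwrite('pics/w5.png',cv2.resize(im[130:330,130:370],None,fx=2.5,fy=2.5))
E
```

```text
9.85 [-3.14138651e+00 -1.10906409e-03 -7.33930862e-01] [-1.98873343  2.60831407  5.72067003] [0.63023241 0.33569237 0.76912619]
```

View pics/w5.png

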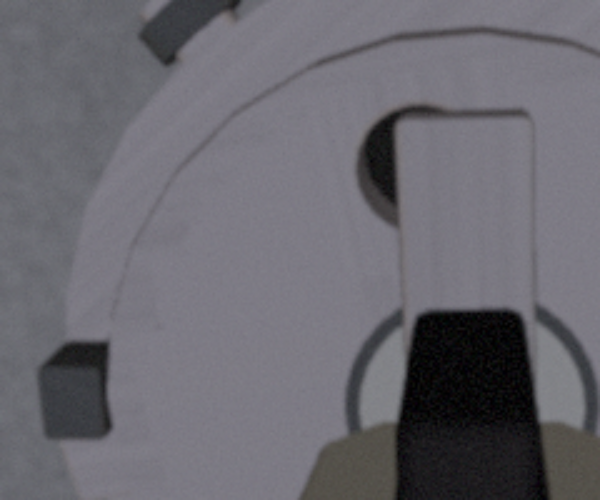

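The twist torque jumped to 0.77 N m, so the lug is on the stop. I'll ease off slightly, release and rise.

Request:
send_rows([
  {"travel": [0,0,0.005],"roll": 0.04},
  {"travel": [0,0,0.005],"roll": 0.06},
  {"travel": [0,0,0.005],"roll": 0.06},
])

```text
t: 10.2
tool_pos: [551.0, -242.0, 92.5]
ee_rot: [-3.141, -0.001, -0.705]
contact_force: [0.0, 3.0, 4.1]
finger_gap: 0.213
grip_force: 30.0
```

Request:
send_rows([
  {"travel": [0,0,0],"roll": 0},
  {"travel": [0,0,0],"roll": 0},
  {"travel": [0,0,0],"roll": 0},
  {"travel": [0,0,0],"roll": 0},
  {"travel": [0,0,0],"roll": 0},
  {"travel": [0,0,0],"roll": 0},
], jaw=0.7)

```text
t: 10.8
tool_pos: [550.6, -242.1, 92.1]
ee_rot: [-3.142, -0.0, -0.705]
contact_force: [-0.1, -0.6, -0.4]
finger_gap: 0.669
grip_force: 0.0
```

Request:
send_rows([
  {"travel": [0,0,0.2],"roll": 0},
  {"travel": [0,0,0.5],"roll": 0},
  {"travel": [0,0,0.8],"roll": 0},
  {"travel": [0,0,1],"roll": 0},
  {"travel": [0,0,1],"roll": 0},
])

```text
t: 11.3
tool_pos: [551.8, -242.7, 194.9]
ee_rot: [-3.141, -0.005, -0.705]
contact_force: [0.3, 0.3, -0.7]
finger_gap: 0.697
grip_force: 0.0
```

Request:
send_rows([
  {"travel": [-0.3,0,0.2],"roll": 0},
  {"travel": [-0.5,0,0.3],"roll": 0},
  {"travel": [-0.5,0,0.3],"roll": 0},
  {"travel": [-0.5,0,0.3],"roll": 0},
])

```text
t: 11.7
tool_pos: [500.7, -242.1, 221.3]
ee_rot: [-3.142, 0.001, -0.706]
contact_force: [-0.0, -0.1, 1.1]
finger_gap: 0.702
grip_force: 0.0
```

```bash
python3 - <<'E'
from h import *
s=sensors.get_state();print(s['t'],s['tool_pos'],s['ee_rot'],s['contact_force'])
m=camera_model('wrist');im,d=get_image('wrist');cv2.imwrite('pics/w6.png',im);w=cloud(m,d)
print('grip top',rect(w,122,134,(510,590,-290,-190)))
print('bar',rect(w,71,82,(480,620,-310,-170)))
E
```

```text
11.7 [ 500.68846805 -242.05136953  221.31159646] [-3.14154914e+00  5.03364871e-04 -7.05671819e-01] [-0.01479703 -0.05461951  1.11470576]
grip top (2651, array([ 550.7, -241. ]), array([20.2, 50.2]), array([ 551.5, -242.3,  127.3]), -0.703)
bar (2924, array([ 550.8, -241.2]), array([ 24.4, 115.9]), array([ 557.7, -249.1,   75.5]), -0.686)
```

View pics/w6.png

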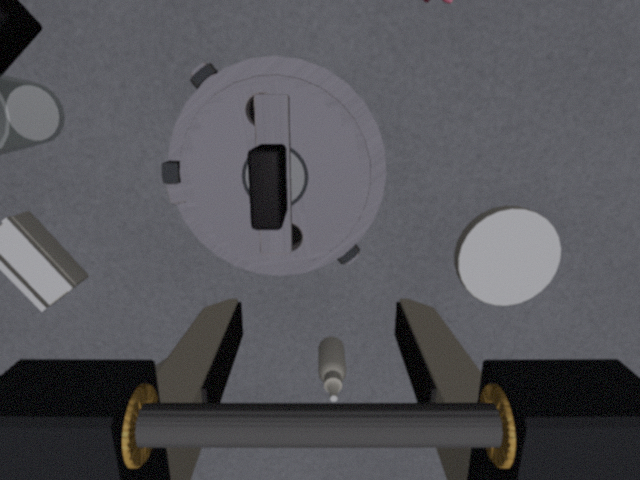

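The spanner stands seated in the ring: its grip top is at z≈127, it is centred at (551,-241), and the lug touches the stop at (172,175).

```bash
python3 -c "
from workcell import order
print(order.finish_job())"
```

```text
the job is handed in; nothing more can be done
None
```

The large spanner is fully seated in the large ring, the ring is turned clockwise onto its stop, and the spanner is released; the small spanner was not touched. The job was handed in at about 12 s of the 45 s allowed, and no verdict came back.

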